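# Empty the desktop tilt bin into its tray

## Task

Empty the green tilt bin into the wooden tray: first set aside, upright on the desk, the one cup that stands in front of the bin, and slide the tray up square against the front of the stand, under the bin's lip. Then push the lever until the bin clicks over and tips right out, so that the tin and both tape rolls land in the tray without your touching them, and ease the bin back, without slamming it, until it has clicked fully upright. Leave the other things on the desk as they are.

Things in the scene. Friction and masses are not known exactly. Their poses are not given: they have to be found in the camera images.
- skip: Pale wooden stand, fixed to the desk. Origin on the desk under the axle, midway between the uprights; +x is the dumping direction (front), +y the lever side, z up. Base plate 135 x 150 x 12 mm, x -117 to +18 mm. Uprights 12 mm thick at y +-68 mm (x -18 to 18 mm, to z 160 mm), thinner ones at x -66 mm with a black rest bar. The bin turns on an axle along y at x 0, z 140 mm
- tub (a joint): Angle of the green bin about its axle, rad: 0 upright on its rest, grows as it tips to the front, 1.75 tipped right out at its stop. A sprung catch must be pushed past at about 0.2, both ways (a few N at the lever). The bin is top-heavy: full, it falls to 1.75 by itself from about 0.5 on (empty, from 0.25) and stays there; brought back empty below about 0.2 it drops to 0
- lip (a point): Middle of the front lip of the green sheet-metal bin; turns with it. Bin upright: lip at x 73, z 194 mm of the stand; the bin is 116 mm wide (y), from x -84 to +77 mm, its floor at z 152 mm, its rear rim at z 230 mm, with a sloping front. Tipped out: the lip is at x 40, z 59 mm, the highest part of the bin at z 220 mm
- lever_grip (a point): Middle of the black cross bar (66 mm long, 16 mm thick, along the stand's y) at the end of the bin's lever, 115 mm from the axle, at y 105 mm of the stand. Turns with the bin. Bin upright: at x -74, z 228 mm of the stand (lever leans back 0.70 rad); tipped out: at x 100, z 197 mm (leans 1.05 rad forward). Push it from either side
- bay (a point): Point on the desk 122 mm in front of the stand's origin (on its +x axis): where the tray's centre belongs, which leaves the tray 9 mm in front of the base plate
- tray: Loose open square wooden tray 190 x 190 x 40 mm, walls 8 mm thick, floor 8 mm, 0.35 kg; origin under its centre, x and y along its sides. Its rim can be gripped from above, or it can be pushed
- tin: Closed tin 69 x 98 x 26 mm, lying in the bin at the start; origin at the centre of its underside
- roll_pink: Pink striped roll of paper tape, 50 mm across, 15 mm thick, in the bin at the start, on the tin; origin at the centre of its underside
- roll_navy: Navy striped roll of paper tape, 50 mm across, 15 mm thick, in the bin at the start, on the tin; origin at the centre of its underside
- candle_jar: Cream candle jar 51 x 47 x 44 mm; origin at the centre of its underside. Either this or the votive stands in front of the bin (140 mm or so from the stand's origin) and has to be set aside; the other stands at the back of the desk and stays
- votive: White fluted tea-light cup 58 x 59 x 62 mm; origin at the centre of its underside. See the candle jar. Good places to set a cup aside are beside or behind the tray and the bin, but not far back (world x over 0.62 m), where a wall shelf hangs above the desk
- mouse: White computer mouse 114 x 58 x 22 mm, to be left alone; origin at the centre of its underside, long axis x
- stapler: Black stapler 132 x 36 x 47 mm, to be left alone; origin at the centre of its underside, long axis x

How it is judged:
By the outcome, as a careful person would: the job done as asked, in the order asked, and still so for the second after the job is handed in, with the robot touching nothing.
It also fails if it takes over 72 s, if anything falls off the work surface, if the arm or the gripper's body presses on something with over 40 N, if the wrist force passes 120 N, or if a joint passes its speed limit or range.

## Robot

A 6-joint arm with a two-finger parallel gripper is mounted at the origin on a cart in front of the work surface, level with it; the furniture and walls round the work are solid. World frame = base frame: x ahead of the robot, y to its left, z up, the work surface at z = 0. Lengths are in mm, angles in rad, forces in N, time in s.
With the tool pointing down it reaches from about 400 to 925 mm from the base axis. Payload 3.4 kg.
Tool frame: the origin (TCP) lies at the very end of the fingers, on their centre line; the grasp point (between the pads) lies 19 mm behind it; z points along the fingers, y is the line along which they close (so a half turn about z gives the same grasp; the last joint's range is limited). The gripper opens to 85 mm and grips with 20 to 120 N. Pads are 22 mm wide; open, the fingers measure 114 mm over their backs; the gripper's body (76 mm by 85 mm) begins 54 mm behind the grasp point. The pads swing forward as they close: fully open they stand 13 mm farther back than shut.
Start: joints at [1.119, 0.307, 1.506, -0, 1.328, -0.073], TCP at [212.127, 534.446, 206.905] pointing down, gripper open.
Joint ranges: [-3.12, 3.12], [-1.05, 2.28], [0.14, 2.33], [-1.42, 4.57], [0.1, 2.73], [-2.68, 2.68]. Speed limits (rad/s): [2.57, 2.57, 3.14, 3.14, 3.14, 3.14].

## Interface

Orientations are given as a 3x3 rotation matrix whose columns are the frame's x, y, z axes.
In Python, from bench import ctrl, vision gives the robot as it stands. The module is installed in compiled form; this text tells all that it offers.
- The arm moves only by the tool apply_moves, never from a script. Its arguments are lists of equal length, an entry for each row: "linear": the shift along the tool's x, y, z in cm, a list of three; "turn": the turn, a rotation vector about the tool's x, y, z in degrees, a list of three. In form: {"linear": [[dx, dy, dz], ...], "turn": [[wx, wy, wz], ...]}. A call has 1 to 20 rows; each row is the pose to reach, as a shift and turn from the pose commanded when the call began, along the tool's axes at that moment; what a row does not reach only later rows make up. A row lasts 1/12 s, in which the tool goes at most 41.7 mm and 7.16 degrees, less where a joint would pass 70% of its speed; a pose out of reach is approached as far as the arm can. A call with a gripper value outside its range is refused whole. "grip" is the gripper's target within -1 to 1 (fully open at 1, half-way at 0, shut at -1), set as the call begins (left out, the last holds). The fingers move at their own pace and stop on an object; "grip_force" is the grip in N (left out, the last holds). Time passes only in rows, so rows that repeat a pose let the fingers close. It gives the time, the measured TCP pose, the force, the opening and the grip force at its end, in the units of the state.
- ctrl.observe(): the state, without advancing time (a new reading comes with each control period).
- vision.grab_frame(name): name is "scene" or "top" or "wrist"; returns a dict with "color" (480x640x3 uint8, blue, green, red), "range_z" (480x640 float32, mm along the optical axis (not along the pixel's ray), 0 where there is no reading), "vfov" (degrees; the focal length in pixels is half the picture's height over the tangent of half this angle, whatever the lens; pixels are square), "cx", "cy" (the principal point, pixels), "k1" (the pictures are not rectified: a ray, as slopes to the right and down, at radius r is drawn at 1 + k1 r^2 times it, then the intrinsics apply), "extrinsics" (4x4, takes a point from camera to world coordinates). Camera axes: x right, y down, z forward; pixel columns grow to the right and rows downward; lengths in mm; the calibration is good to about 2 mm. A picture is of the moment at which its call begins.
- ctrl.job_done(): hands the job in; it is judged then, once.
The state is a dict: "time": time; "joints": joint angles; "qd": joint speeds; "joint_torque": joint torques, N m; "tool_pos": TCP position; "orientation": TCP orientation; "ft_force": force on the tool from outside, world axes, zero at the start; "ft_torque": the same for the moment, N m; "width": finger opening in mm; "grasp_force": force on a finger pad.
Only numpy, scipy, OpenCV 4.12 (cv2) and the standard library are available. Lean on these libraries where they do the work, as an engineer would, in place of code of your own. Each camera call takes 0.05 s, during which the arm holds its last target. There are 200 camera calls.

## Working session

There is one attempt and no reset: what is moved stays moved. The work goes in short steps, Python scripts to look and compute and a tool call to move; the robot and the scene stay as the last step left them, time stands still between calls to the robot, and variables do not carry over. Pictures are saved under pics/ and viewed, at most 10 in all, crops included, and the job is handed in when it is done.

Besides the shell and the picture viewer there is one more tool, called after ">>>" as a command line: name --argument value ..., lists and objects as JSON in quotes. apply_moves: Moves the arm, as the interface text tells. Its arguments: {"type":"object","properties":{"linear":{"type":"array","items":{"type":"array","items":{"type":"number"}}},"turn":{"type":"array","items":{"type":"array","items":{"type":"number"}}},"grip":{"type":"number"},"grip_force":{"type":"number"}},"required":["linear","turn"]}

```bash
mkdir -p pics
cat > h.py <<'E'
import numpy as np, cv2
from bench import ctrl, vision
def pts(f):
    h,w=f['range_z'].shape; F=h/2/np.tan(np.radians(f['vfov'])/2)
    K=np.array([[F,0,f['cx']],[0,F,f['cy']],[0,0,1.]])
    uv=np.stack(np.meshgrid(np.arange(w),np.arange(h)),-1).reshape(-1,1,2).astype(float)
    n=cv2.undistortPoints(uv,K,np.array([f['k1'],0,0,0.])).reshape(h,w,2)
    z=f['range_z'][...,None]
    P=np.concatenate([n*z,z,np.ones_like(z)],-1)@f['extrinsics'].T
    P[f['range_z']==0]=np.nan
    return P[...,:3]
E
python3 - <<'E'
from h import *
for n in ['scene','top']:
    f=vision.grab_frame(n); cv2.imwrite(f'pics/{n}0.png',f['color']); np.save(n+'0.npy',pts(f)); print(n,f['vfov'],f['k1'],f['extrinsics'].round(2).tolist(), (f['range_z']==0).mean())
s=ctrl.observe(); print(s['tool_pos'],s['orientation'],s['width'],s['time'])
E
```

```text
scene 49.648612499048184 -0.10188417490815498 [[0.85, -0.31, 0.42, -27.94], [-0.52, -0.53, 0.66, -1093.56], [0.02, -0.79, -0.62, 1034.63], [0.0, 0.0, 0.0, 1.0]] 0.0040234375
top 54.72128085519798 0.016938330222810466 [[0.0, -0.99, 0.15, 432.05], [-1.0, -0.0, -0.02, -113.65], [0.02, -0.15, -0.99, 1206.97], [0.0, 0.0, 0.0, 1.0]] 0.004189453125
[211.8306838  533.84182221 206.09103139] [[-9.29460905e-01  3.68919733e-01 -8.09873588e-04]
 [ 3.68920592e-01  9.29459483e-01 -1.63287748e-03]
 [ 1.50343964e-04 -1.81647482e-03 -9.99998339e-01]] 85.23150275953053 0.1
```

View pics/top0.png

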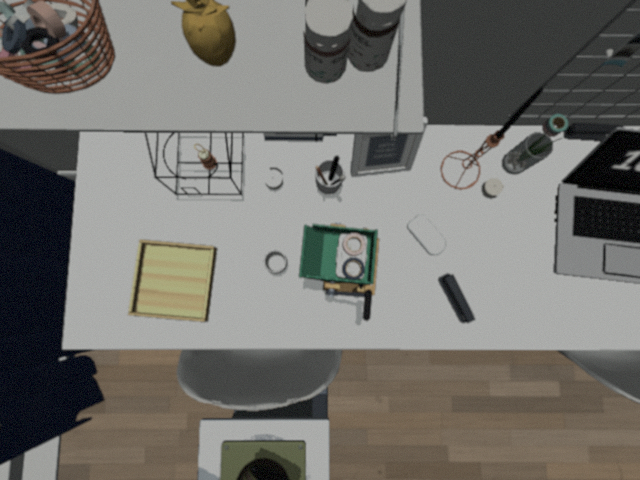

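View pics/scene0.png

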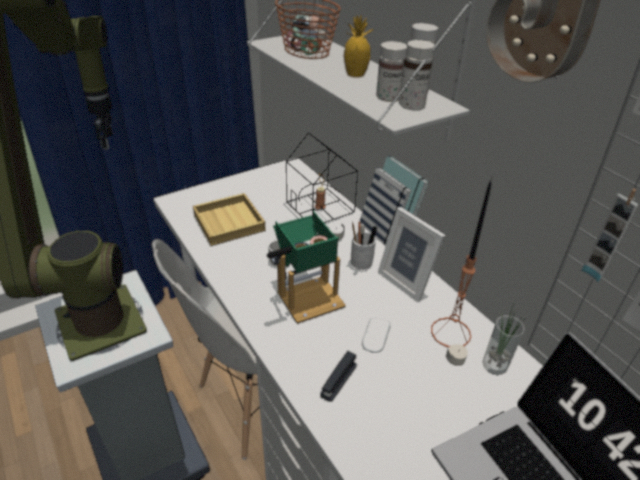

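Top view: bin at about (340,255) with its front to the left (world +y), lever at the bottom at (367,303). Cup in front at (276,263), the other cup at (275,178), tray at (173,281), mouse at (427,234) and stapler at (456,298).

Run:
```python
from h import *
P=np.load('top0.npy'); im=cv2.imread('pics/top0.png'); hsv=cv2.cvtColor(im,cv2.COLOR_BGR2HSV)
print('desk',P[320,250],P[345,250],P[349,250], P[300,80],P[300,66])
def rep(n,m):
    q=P[m]; q=q[~np.isnan(q[:,0])]
    r=cv2.minAreaRect(q[:,:2].astype(np.float32)); print(n,len(q),'c',np.round(r[0]),'size',np.round(r[1]),'ang',round(r[2],1),'z',np.percentile(q[:,2],[2,50,98]).round(),'med',np.median(q,0).round())
H,S,V=hsv[...,0],hsv[...,1],hsv[...,2]
def box(x0,y0,x1,y1):
    m=np.zeros(H.shape,bool); m[y0:y1,x0:x1]=1; return m
z=P[...,2]
rep('tray rim',box(120,230,225,330)&(z>30)&(z<50))
rep('tray',box(120,230,225,330)&(z>4)&(z<50))
rep('cup',box(255,240,296,285)&(z>15))
rep('cup top',box(255,240,296,285)&(z>35))
rep('backcup',box(260,160,290,195)&(z>15))
g=box(290,215,385,300)&(H>65)&(H<95)&(S>80)
rep('green',g)
rep('green rim rear',g&(z>222))
rep('lever',box(320,285,385,325)&(V<60)&(z>150))
rep('bar',box(355,285,385,325)&(V<60)&(z>205))
rep('stapler',box(430,265,480,330)&(z>10))
rep('mouse',box(400,205,450,260)&(z>8))
rep('house',box(140,130,250,200)&(z>10))
rep('cupPens',box(312,155,350,195)&(z>20))
# shelf
rep('shelf',box(100,60,420,130)&(z>200))
rep('wood',box(290,215,390,300)&(H>8)&(H<25)&(S>90)&(z>140)&(z<175))
c=np.concatenate([im[200:330,230:400]]); cv2.imwrite('pics/c.png',cv2.resize(c,None,fx=4,fy=4,interpolation=2))
```

```text
desk [391.98183973  41.55746923  -1.85332811] [329.60516656  40.00535014  -1.95773068] [320.14565444  39.17532475   2.61594291] [4.42093011e+02 4.73357863e+02 3.41739310e-01] [442.11754113 510.44303251  -3.74520593]
tray rim 1109 c [492. 235.] size [192. 192.] ang 85.1 z [31. 39. 44.] med [487. 243.  39.]
tray 5945 c [498. 245.] size [252. 267.] ang 1.2 z [ 4.  9. 42.] med [493. 240.   9.]
cup 199 c [538. -24.] size [55. 54.] ang 0.2 z [17. 53. 65.] med [545. -20.  53.]
cup top 141 c [538. -24.] size [54. 54.] ang 0.2 z [37. 59. 65.] med [537. -25.  59.]
backcup 316 c [759. -15.] size [47. 51.] ang 52.2 z [19. 35. 40.] med [758. -14.  35.]
green 2384 c [ 528. -169.] size [156. 141.] ang 83.4 z [148. 170. 229.] med [ 545. -146.  170.]
green rim rear 158 c [ 536. -190.] size [133. 138.] ang 71.6 z [222. 227. 232.] med [ 514. -243.  227.]
lever 232 c [ 432. -202.] size [60. 71.] ang 0.1 z [160. 234. 238.] med [ 445. -228.  234.]
bar 185 c [ 431. -227.] size [58. 29.] ang 9.8 z [210. 235. 238.] med [ 437. -230.  235.]
stapler 632 c [ 450. -481.] size [132.  32.] ang 25.2 z [10. 43. 50.] med [ 452. -480.   43.]
mouse 842 c [ 615. -416.] size [109.  59.] ang 39.3 z [ 9. 18. 24.] med [ 614. -414.   18.]
house 1198 c [765. 133.] size [321. 153.] ang 73.0 z [ 12. 167. 512.] med [737. 147. 167.]
cupPens 692 c [ 754. -157.] size [69. 71.] ang 88.1 z [ 24.  80. 170.] med [ 758. -162.   80.]
shelf 22318 c [758. -33.] size [124. 507.] ang 0.6 z [510. 513. 560.] med [759. -31. 513.]
wood 108 c [ 472. -188.] size [90. 12.] ang 84.0 z [142. 158. 162.] med [ 473. -168.  158.]
```

View pics/c.png

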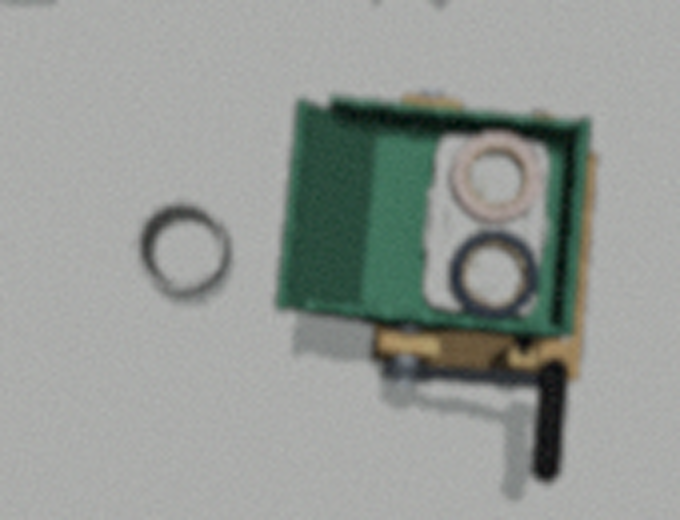

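Crop: lip corners at crop (300,100) and (280,305), rear rim corners at (588,118) and (572,333). The cup is a fluted white one at (186,252), and its height says votive. The rolls lie on the tin.

```bash
cat >> h.py <<'E'
def ray(f,u,v,z):
    h,w=f['range_z'].shape; F=h/2/np.tan(np.radians(f['vfov'])/2)
    K=np.array([[F,0,f['cx']],[0,F,f['cy']],[0,0,1.]])
    n=cv2.undistortPoints(np.array([[[u,v]]],float),K,np.array([f['k1'],0,0,0.])).ravel()
    E=f['extrinsics']; d=E[:3,:3]@[n[0],n[1],1]; c=E[:3,3]
    return c+d*(z-c[2])/d[2]
def plan(wps,yaw=None,R=None,p=None):
    """shift (cm) in tool axes of world waypoints; turn (deg) to have tool y at world yaw, tool down"""
    s=ctrl.observe(); R=s['orientation'] if R is None else R; p=s['tool_pos'] if p is None else p
    for w in wps: print('lin',(R.T@(np.array(w)-p)/10).round(2))
    if yaw is not None:
        a=np.radians(yaw); T=np.array([[-np.sin(a)*-1,np.cos(a),0],[-np.cos(a),np.sin(a),0],[0,0,-1]]).astype(float)
        print('turn',np.degrees(cv2.Rodrigues(R.T@T)[0]).ravel().round(1))
E
python3 - <<'E'
from h import *
f=vision.grab_frame('top')
cs=lambda x,y:(230+x/4-.4,200+y/4-.4)
L1=ray(f,*cs(300,100),194);L2=ray(f,*cs(279,306),194);R1=ray(f,*cs(589,118),230);R2=ray(f,*cs(573,334),230)
B1=ray(f,*cs(553,362),236);B2=ray(f,*cs(547,480),236)
for q in (L1,L2,R1,R2,B1,B2): print(q.round())
lm=(L1+L2)/2; rm=(R1+R2)/2; print('widths',np.linalg.norm(L1-L2),np.linalg.norm(R1-R2),'len',np.linalg.norm((lm-rm)[:2]))
for a,b in ((L2,L1),(R2,R1),(B2,B1)): d=b-a; print('yaw',np.degrees(np.arctan2(d[1],d[0]))+90)
d=lm-rm; print('yaw',np.degrees(np.arctan2(d[1],d[0])))
print('origin',((lm+rm)/2).round())
plan([(538,-24,150)],0)
P=np.load('top0.npy'); m=np.zeros(P.shape[:2],bool); m[230:330,120:225]=1; m&=(P[...,2]>32)&(P[...,2]<48)
q=P[m][:,:2].astype(np.float32); b=cv2.boxPoints(cv2.minAreaRect(cv2.convexHull(q))); print(b.round())
print('cup',cv2.minEnclosingCircle(P[240:285,255:296][(P[240:285,255:296,2]>50)][:,:2].astype(np.float32)))
E
```

```text
[607. -99. 194.]
[493. -88. 194.]
[ 591. -254.  230.]
[ 476. -244.  230.]
[ 462. -232.  236.]
[ 401. -228.  236.]
widths 114.36275301172375 115.45872809469296 len 155.9938309421118
yaw 84.66268483258426
yaw 84.90243602003272
yaw 86.29394843993231
yaw 84.22401144353465
origin [ 542. -171.  212.]
lin [-50.89 -39.82   5.67]
turn [-74.5 -50.6   0. ]
[[388. 148.]
 [580. 131.]
 [596. 322.]
 [405. 339.]]
cup ((539.018798828125, -23.61943244934082), 28.36723518371582)
```

```bash
sed -i 's/\[\[-np.sin(a)\*-1,np.cos(a),0\],\[-np.cos(a),/[[-np.sin(a),np.cos(a),0],[np.cos(a),/' h.py
python3 - <<'E'
from h import *
plan([(538.5,-24,150),(538.5,-24,16)],0)
E
```

```text
lin [-50.94 -39.8    5.67]
lin [-50.94 -39.78  19.07]
turn [-0.1  0.  68.4]
```

>>> apply_moves --linear '[[-50.9,-39.8,5.7],[-50.9,-39.8,5.7],[-50.9,-39.8,5.7],[-50.9,-39.8,5.7],[-50.9,-39.8,5.7],[-50.9,-39.8,5.7],[-50.9,-39.8,5.7],[-50.9,-39.8,5.7],[-50.9,-39.8,5.7],[-50.9,-39.8,5.7],[-50.9,-39.8,5.7],[-50.9,-39.8,5.7],[-50.9,-39.8,5.7],[-50.9,-39.8,5.7],[-50.9,-39.8,5.7],[-50.9,-39.8,5.7],[-50.9,-39.8,5.7],[-50.9,-39.8,5.7],[-50.9,-39.8,5.7],[-50.9,-39.8,5.7]]' --turn '[[0,0,68.4],[0,0,68.4],[0,0,68.4],[0,0,68.4],[0,0,68.4],[0,0,68.4],[0,0,68.4],[0,0,68.4],[0,0,68.4],[0,0,68.4],[0,0,68.4],[0,0,68.4],[0,0,68.4],[0,0,68.4],[0,0,68.4],[0,0,68.4],[0,0,68.4],[0,0,68.4],[0,0,68.4],[0,0,68.4]]' --grip 1

```text
time: 1.82
tool_pos: [537.3, -22.1, 149.8]
orientation: [[-0.0, 1.0, -0.001], [1.0, 0.0, 0.001], [0.001, -0.001, -1.0]]
ft_force: [-0.3, 0.3, 0.2]
width: 85.6
grasp_force: 0.0
```

Run:
```python
from h import *
s=ctrl.observe(); print(s['time'],s['tool_pos'],s['orientation'].round(3).tolist())
f=vision.grab_frame('wrist'); cv2.imwrite('pics/w1.png',f['color']); P=pts(f)
d=np.hypot(P[...,0]-538,P[...,1]+24); m=(P[...,2]>52)&(P[...,2]<75)&(d<60)
print(m.sum(),cv2.minEnclosingCircle(P[m][:,:2].astype(np.float32)))
plan([(538.5,-24,16)],0)
```

```text
1.8167 [537.33925265 -22.0827647  149.77969395] [[-0.0, 1.0, -0.001], [1.0, 0.0, 0.001], [0.001, -0.001, -1.0]]
1466 ((539.391357421875, -25.21622657775879), 28.6407413482666)
lin [-0.21  0.12 13.39]
turn [-0. -0.  0.]
```

View pics/w1.png

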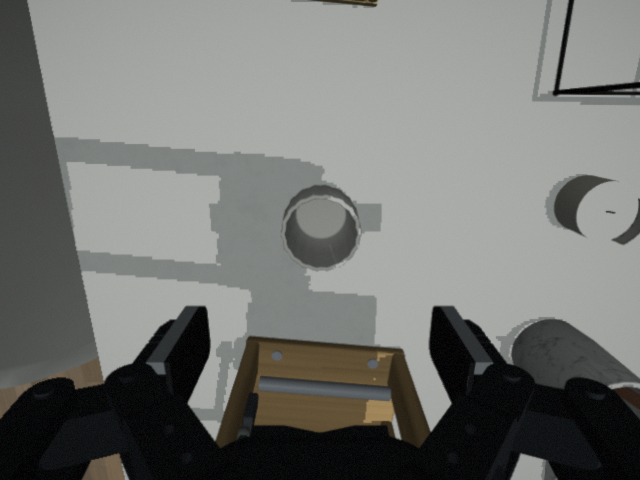

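The votive sits at (320,230), between the fingers and aligned, with the stand behind it. Descending to grip it.

>>> apply_moves --linear '[[-0.25,0.15,4],[-0.25,0.15,8],[-0.25,0.15,11],[-0.25,0.15,13.3],[-0.25,0.15,13.3],[-0.25,0.15,13.3]]' --turn '[[0,0,0],[0,0,0],[0,0,0],[0,0,0],[0,0,0],[0,0,0]]'

```text
time: 2.37
tool_pos: [538.5, -24.5, 16.3]
orientation: [[-0.001, 1.0, -0.003], [1.0, 0.001, 0.0], [0.0, -0.003, -1.0]]
ft_force: [-0.4, 0.7, 1.1]
width: 85.7
grasp_force: 0.0
```

>>> apply_moves --linear '[[0,0,0],[0,0,0],[0,0,0],[0,0,0],[0,0,0],[0,0,0],[0,0,0],[0,0,0],[0,0,0],[0,0,0]]' --turn '[[0,0,0],[0,0,0],[0,0,0],[0,0,0],[0,0,0],[0,0,0],[0,0,0],[0,0,0],[0,0,0],[0,0,0]]' --grip -0.2 --grip_force 25

```text
time: 3.2
tool_pos: [541.4, -25.7, 19.2]
orientation: [[0.001, 1.0, 0.004], [1.0, -0.001, -0.0], [-0.0, 0.004, -1.0]]
ft_force: [-0.3, 1.2, 5.7]
width: 56.1
grasp_force: 25.7
```

>>> apply_moves --linear '[[0,0,-1],[0,0,-3],[0,0,-6],[0,0,-9],[0,0,-12],[0,0,-15],[0,0,-18],[0,0,-21],[0,0,-24],[0,0,-26.5],[-1,0,-28],[-3,0,-28.5],[-6,0,-28.5],[-9,0,-28.5],[-12,0,-28.5],[-15,0,-28.5],[-18,0,-28.5],[-21,0,-28.5],[-24,0,-28.5],[-27,0,-28.5]]' --turn '[[0,0,0],[0,0,0],[0,0,0],[0,0,0],[0,0,0],[0,0,0],[0,0,0],[0,0,0],[0,0,0],[0,0,0],[0,0,0],[0,0,0],[0,0,0],[0,0,0],[0,0,0],[0,0,0],[0,0,0],[0,0,0],[0,0,0],[0,0,0]]'

```text
time: 4.87
tool_pos: [539.0, -297.0, 303.4]
orientation: [[0.001, 1.0, 0.001], [1.0, -0.001, -0.001], [-0.001, 0.001, -1.0]]
ft_force: [0.8, 0.3, -0.5]
width: 55.7
grasp_force: 27.2
```

>>> apply_moves --linear '[[-3,0,0],[-5,0,0],[-5.8,0,0],[-5.8,0,3],[-5.8,0,6],[-5.8,0,9],[-5.8,0,12],[-5.8,0,15],[-5.8,0,18],[-5.8,0,21],[-5.8,0,24],[-5.8,0,26],[-5.8,0,27],[-5.8,0,27],[-5.8,0,27],[-5.8,0,27]]' --turn '[[0,0,0],[0,0,0],[0,0,0],[0,0,0],[0,0,0],[0,0,0],[0,0,0],[0,0,0],[0,0,0],[0,0,0],[0,0,0],[0,0,0],[0,0,0],[0,0,0],[0,0,0],[0,0,0]]'

```text
time: 6.2
tool_pos: [541.1, -354.4, 33.9]
orientation: [[0.001, 1.0, 0.003], [1.0, -0.001, -0.002], [-0.002, 0.003, -1.0]]
ft_force: [0.9, 0.6, -1.9]
width: 55.6
grasp_force: 27.2
```

Run:
```python
from h import *
s=ctrl.observe(); print(s['time'],s['tool_pos'],s['ft_force'],s['width'])
f=vision.grab_frame('scene'); P=pts(f)
d=np.hypot(P[...,0]-543,P[...,1]+350); 
m=(d<45)&(P[...,2]>2)&(P[...,2]<90); hsv=cv2.cvtColor(f['color'],cv2.COLOR_BGR2HSV); m&=(hsv[...,2]>100)
print(m.sum(),np.percentile(P[m][:,2],[1,50,99]))
v,u=np.argwhere(m).mean(0).astype(int); c=f['color'][v-60:v+60,u-80:u+80]; cv2.imwrite('pics/s2.png',cv2.resize(c,None,fx=4,fy=4))
```

```text
6.2 [ 541.06178413 -354.43104411   33.9422501 ] [ 0.86551998  0.63319936 -1.92036844] 55.60004811915894
552 [ 2.14557437 47.71863865 79.93331376]
```

View pics/s2.png

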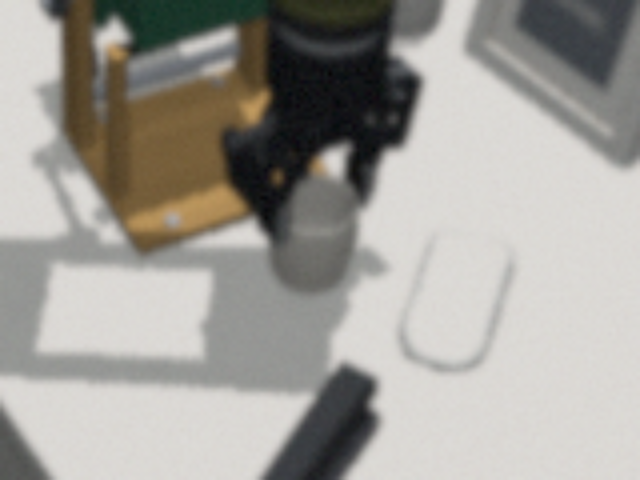

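Crop: the votive hangs upright in the gripper, between the stand's base and the mouse, with clear desk beneath. Its base is about 15 mm up.

>>> apply_moves --linear '[[0,0,0.4],[0,0,0.8],[0,0,1.1],[0,0,1.3],[0,0,1.45],[0,0,1.5],[0,0,1.5]]' --turn '[[0,0,0],[0,0,0],[0,0,0],[0,0,0],[0,0,0],[0,0,0],[0,0,0]]'

```text
time: 6.83
tool_pos: [539.6, -353.9, 19.2]
orientation: [[0.001, 1.0, 0.001], [1.0, -0.001, -0.001], [-0.001, 0.001, -1.0]]
ft_force: [-3.7, 2.7, 13.4]
width: 55.5
grasp_force: 28.4
```

>>> apply_moves --linear '[[0,0,-0.1],[0,0,-0.1],[0,0,-0.1],[0,0,-0.1],[0,0,-0.1],[0,0,-0.1],[0,0,-0.1],[0,0,-0.1]]' --turn '[[0,0,0],[0,0,0],[0,0,0],[0,0,0],[0,0,0],[0,0,0],[0,0,0],[0,0,0]]' --grip 1

```text
time: 7.5
tool_pos: [539.6, -353.7, 17.7]
orientation: [[0.001, 1.0, -0.0], [1.0, -0.001, 0.0], [0.0, -0.0, -1.0]]
ft_force: [0.2, -1.0, 0.8]
width: 85.3
grasp_force: 0.0
```

>>> apply_moves --linear '[[0,0,-1],[0,0,-3],[0,0,-7],[0,0,-11],[0,0,-15],[0,0,-19],[0,0,-23],[0,0,-27],[0,0,-30],[0,0,-30],[0,0,-30]]' --turn '[[0,0,0],[0,0,0],[0,0,0],[0,0,0],[0,0,0],[0,0,0],[0,0,0],[0,0,0],[0,0,0],[0,0,0],[0,0,0]]'

```text
time: 8.42
tool_pos: [540.6, -354.4, 321.7]
orientation: [[0.001, 1.0, 0.005], [1.0, -0.001, -0.004], [-0.004, 0.005, -1.0]]
ft_force: [-0.9, 0.1, -0.8]
width: 85.4
grasp_force: 0.0
```

Run:
```python
from h import *
s=ctrl.observe(); print(s['time'],s['tool_pos'])
f=vision.grab_frame('scene'); P=pts(f)
d=np.hypot(P[...,0]-541,P[...,1]+354); m=(d<45)&(P[...,2]>52)&(P[...,2]<90)
print(m.sum(),cv2.minEnclosingCircle(P[m][:,:2].astype(np.float32)),np.percentile(P[m][:,2],[1,50,99]))
plan([(500.5,325.6,300),(500.5,325.6,80),(500.5,325.6,15)],84.8)
```

```text
8.4167 [ 540.55933504 -354.41370588  321.74168276]
158 ((533.920166015625, -352.6153869628906), 31.18811798095703) [52.26446472 58.14237387 65.69805939]
lin [67.92 -3.96  1.83]
lin [67.95 -3.99 23.83]
lin [67.96 -4.   30.33]
turn [  0.    0.1 -84.8]
```

>>> apply_moves --linear '[[67.9,-4,2],[67.9,-4,2],[67.9,-4,2],[67.9,-4,2],[67.9,-4,2],[67.9,-4,2],[67.9,-4,2],[67.9,-4,2],[67.9,-4,2],[67.9,-4,2],[67.9,-4,2],[67.9,-4,2],[67.9,-4,2],[67.9,-4,2],[67.9,-4,2],[67.9,-4,2],[67.9,-4,2],[67.9,-4,6],[67.9,-4,10],[67.9,-4,14]]' --turn '[[0,0,-84.8],[0,0,-84.8],[0,0,-84.8],[0,0,-84.8],[0,0,-84.8],[0,0,-84.8],[0,0,-84.8],[0,0,-84.8],[0,0,-84.8],[0,0,-84.8],[0,0,-84.8],[0,0,-84.8],[0,0,-84.8],[0,0,-84.8],[0,0,-84.8],[0,0,-84.8],[0,0,-84.8],[0,0,-84.8],[0,0,-84.8],[0,0,-84.8]]'

```text
time: 10.13
tool_pos: [499.0, 325.2, 175.4]
orientation: [[-0.996, 0.09, -0.001], [0.09, 0.996, -0.001], [0.001, -0.001, -1.0]]
ft_force: [1.9, 0.5, -1.0]
width: 85.1
grasp_force: 0.0
```

Run:
```python
from h import *
s=ctrl.observe(); print(s['time'],s['tool_pos'],s['joints'])
plan([(500.5,325.6,60),(500.5,325.6,15)],84.8)
f=vision.grab_frame('wrist'); cv2.imwrite('pics/w2.png',f['color'])
P=pts(f); m=(P[...,2]>33)&(P[...,2]<46)&(P[...,1]>290)&(P[...,1]<345)&(abs(P[...,0]-500)<50)
q=P[m]; print(len(q),np.percentile(q[:,1]-(q[:,0]-500.5)*-.091,[2,50,98]))
```

```text
10.1333 [498.98360167 325.18387949 175.38135802] [ 5.06886013e-01  3.60702897e-01  1.50648744e+00 -3.69225006e-04
  1.27593464e+00 -9.73718992e-01]
lin [-0.16  0.07 11.54]
lin [-0.16  0.07 16.04]
turn [-0.1 -0.1  0. ]
1130 [321.07753757 324.50096639 328.45481858]
```

>>> apply_moves --linear '[[0,0,3.5],[0,0,7],[0,0,10],[0,0,13],[0,0,15],[0,0,16],[0,0,16],[0,0,16]]' --turn '[[0,0,0],[0,0,0],[0,0,0],[0,0,0],[0,0,0],[0,0,0],[0,0,0],[0,0,0]]'

```text
time: 10.85
tool_pos: [500.1, 325.0, 17.9]
orientation: [[-0.996, 0.092, -0.001], [0.092, 0.996, -0.001], [0.001, -0.001, -1.0]]
ft_force: [0.4, -1.0, 0.4]
width: 85.6
grasp_force: 0.0
```

>>> apply_moves --linear '[[0,0,0],[0,0,0],[0,0,0],[0,0,0],[0,0,0],[0,0,0],[0,0,0],[0,0,0],[0,0,0],[0,0,0],[0,0,0],[0,0,0],[0,0,0],[0,0,0]]' --turn '[[0,0,0],[0,0,0],[0,0,0],[0,0,0],[0,0,0],[0,0,0],[0,0,0],[0,0,0],[0,0,0],[0,0,0],[0,0,0],[0,0,0],[0,0,0],[0,0,0]]' --grip -1 --grip_force 40

```text
time: 12.02
tool_pos: [500.2, 325.3, 17.8]
orientation: [[-0.996, 0.091, -0.0], [0.091, 0.996, -0.0], [0.0, -0.0, -1.0]]
ft_force: [-0.0, 0.9, 0.9]
width: 0.4
grasp_force: 0.0
```

Run:
```python
from h import *
s=ctrl.observe(); print(s['time'],s['tool_pos'],s['ft_force'],s['ft_torque'])
f=vision.grab_frame('top'); P=pts(f)
m=np.zeros(P.shape[:2],bool); m[230:330,120:225]=1; m&=(P[...,2]>32)&(P[...,2]<48)
q=P[m][:,:2].astype(np.float32); r=cv2.minAreaRect(cv2.convexHull(q)); print(r)
a=np.radians(84.7); ex=np.array([np.cos(a),np.sin(a)])
print('bay',np.array([543,-166])+122*ex)
plan([(554.5+91*ex[0],-44.5+91*ex[1],s['tool_pos'][2])],84.7)
```

```text
12.0167 [500.18537556 325.2666318   17.8384037 ] [-0.04410436  0.89226423  0.93857257] [-0.0426619   0.01567493  0.00453498]
((492.4468994140625, 234.83987426757812), (191.65708923339844, 192.41705322265625), 84.69049835205078)
bay [554.26921167 -44.52158682]
lin [ -8.8  -27.23   0.  ]
turn [-0.  -0.   0.1]
```

Run:
```python
from h import *
f=vision.grab_frame('wrist'); g=vision.grab_frame('scene'); P=pts(g)
c=g['color'][170:260,170:290]
cv2.imwrite('pics/w3.png',np.hstack([cv2.resize(f['color'],(400,300)),cv2.resize(c,(400,300),interpolation=2)]))
```

```text
(no output)
```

View pics/w3.png

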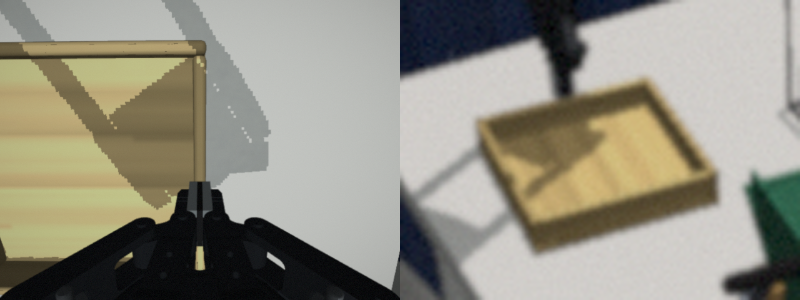

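Left half, wrist view: the tray's wall runs up at column 200 into the closed fingers at (200,185). Right half: the gripper stands at the tray's far wall. The reported width of 0.4 contradicts that, so I'll check fingertip heights against the rim.

Run:
```python
from h import *
s=ctrl.observe(); print(s['width'],s['grasp_force'],s['joint_torque'])
f=vision.grab_frame('wrist'); P=pts(f)
for u,v in [(318,200),(318,250),(318,275),(310,292),(318,292),(328,292),(318,305),(318,330),(318,370),(318,410)]: print(u,v,P[v,u].round(1))
```

```text
0.10750515314070008 0.0 [-1.86900332e-03 -5.22206104e+01 -1.79162514e+01 -3.57407189e-04
  1.35442322e-03  2.02139779e-05]
318 200 [454.7 328.   40.4]
318 250 [475.4 326.1  39.3]
318 275 [486.5 325.   38.8]
310 292 [489.7 321.6  47.4]
318 292 [490.4 324.7  46.5]
328 292 [490.  328.7  48.1]
318 305 [490.3 324.7  57.7]
318 330 [490.1 324.8  75.1]
318 370 [503.7 323.5  77.4]
318 410 [555.6 318.6  38. ]
```

>>> apply_moves --linear '[[0,0,0],[0,0,0],[0,0,0],[0,0,0],[0,0,0],[0,0,0]]' --turn '[[0,0,0],[0,0,0],[0,0,0],[0,0,0],[0,0,0],[0,0,0]]' --grip -0.2

```text
time: 12.72
tool_pos: [500.2, 325.3, 17.9]
orientation: [[-0.996, 0.091, 0.0], [0.091, 0.996, -0.0], [-0.0, -0.0, -1.0]]
ft_force: [0.2, 0.2, 0.1]
width: 34.2
grasp_force: 0.0
```

>>> apply_moves --linear '[[0,0,0.4],[0,0,0.8],[0,0,0.9],[0,0,0.9]]' --turn '[[0,0,0],[0,0,0],[0,0,0],[0,0,0]]'

```text
time: 13.05
tool_pos: [499.7, 325.0, 8.2]
orientation: [[-0.996, 0.091, -0.001], [0.091, 0.996, -0.001], [0.001, -0.001, -1.0]]
ft_force: [-0.3, -0.1, 0.2]
width: 33.8
grasp_force: 0.0
```

>>> apply_moves --linear '[[0,0,0],[0,0,0],[0,0,0],[0,0,0],[0,0,0],[0,0,0],[0,0,0]]' --turn '[[0,0,0],[0,0,0],[0,0,0],[0,0,0],[0,0,0],[0,0,0],[0,0,0]]' --grip -0.7

```text
time: 13.63
tool_pos: [500.2, 325.3, 9.0]
orientation: [[-0.996, 0.091, 0.0], [0.091, 0.996, 0.0], [-0.0, 0.0, -1.0]]
ft_force: [-0.2, -0.3, 0.7]
width: 12.8
grasp_force: 0.0
```

>>> apply_moves --linear '[[0,0,0],[0,0,0],[0,0,0],[0,0,0],[0,0,0]]' --turn '[[0,0,0],[0,0,0],[0,0,0],[0,0,0],[0,0,0]]' --grip -1

```text
time: 14.05
tool_pos: [500.3, 325.4, 9.1]
orientation: [[-0.996, 0.091, 0.0], [0.091, 0.996, 0.0], [-0.0, 0.0, -1.0]]
ft_force: [-0.2, 0.4, 2.3]
width: 6.3
grasp_force: 41.2
```

Now gripped (41 N). Dragging the tray in.

>>> apply_moves --linear '[[-0.2,-0.6,0],[-0.5,-1.7,0],[-1,-3.2,0],[-1.6,-5,0],[-2.2,-6.8,0],[-2.8,-8.6,0],[-3.4,-10.4,0],[-3.9,-12.2,0],[-4.5,-14,0],[-5.1,-15.8,0],[-5.7,-17.6,0],[-6.3,-19.4,0],[-6.9,-21.2,0],[-7.4,-23,0],[-8,-24.7,0],[-8.4,-26,0],[-8.7,-26.8,0],[-8.8,-27.2,0],[-8.8,-27.2,0],[-8.8,-27.2,0]]' --turn '[[0,0,0],[0,0,0],[0,0,0],[0,0,0],[0,0,0],[0,0,0],[0,0,0],[0,0,0],[0,0,0],[0,0,0],[0,0,0],[0,0,0],[0,0,0],[0,0,0],[0,0,0],[0,0,0],[0,0,0],[0,0,0],[0,0,0],[0,0,0]]'

```text
time: 15.72
tool_pos: [563.2, 45.0, 9.1]
orientation: [[-0.996, 0.091, 0.001], [0.091, 0.996, -0.002], [-0.001, -0.002, -1.0]]
ft_force: [0.6, -3.3, 5.5]
width: 6.2
grasp_force: 41.6
```

```bash
cat > tray.py <<'E'
from h import *
s=ctrl.observe(); print(s['time'],s['tool_pos'])
f=vision.grab_frame('top'); g=vision.grab_frame('scene'); cv2.imwrite('pics/t4.png',f['color'])
P=pts(f)
# tray rim points by depth; only parts not under gripper (z<48)
O=np.array([543,-166]); a=np.radians(84.7); ex=np.array([np.cos(a),np.sin(a)]); ey=np.array([-ex[1],ex[0]])
for n,fr in (('top',f),('scene',g)):
    P=pts(fr); hsv=cv2.cvtColor(fr['color'],cv2.COLOR_BGR2HSV)
    S=np.stack([(P[...,:2]-O)@ex,(P[...,:2]-O)@ey],-1)
    m=(P[...,2]>32)&(P[...,2]<46)&(abs(S[...,0]-122)<130)&(abs(S[...,1])<130)&(hsv[...,1]>60)
    for k in (2,):
        m=cv2.morphologyEx(m.astype(np.uint8),cv2.MORPH_OPEN,np.ones((k,k)))>0
    q=S[m].astype(np.float32); r=cv2.minAreaRect(q); print(n,len(q),r)
E
python3 tray.py
```

```text
15.7167 [563.16408043  45.02628509   9.10421817]
top 383 ((112.69465637207031, 2.961761474609375), (186.2835693359375, 175.86044311523438), 89.34059143066406)
scene 271 ((102.09229278564453, 17.179779052734375), (166.88320922851562, 226.40614318847656), 89.04884338378906)
```

>>> apply_moves --linear '[[0,0,0],[0,0,0],[0,0,0],[0,0,0],[0,0,0],[0,0,-3],[0,0,-7],[0,0,-11],[0,0,-15],[0,4,-19],[0,8,-23],[0,12,-27],[0,16,-31],[0,18,-31],[0,18,-31]]' --turn '[[0,0,0],[0,0,0],[0,0,0],[0,0,0],[0,0,0],[0,0,0],[0,0,0],[0,0,0],[0,0,0],[0,0,0],[0,0,0],[0,0,0],[0,0,0],[0,0,0],[0,0,0]]' --grip -0.3

```text
time: 17.07
tool_pos: [579.7, 228.2, 321.6]
orientation: [[-0.996, 0.091, 0.003], [0.091, 0.996, 0.002], [-0.003, 0.002, -1.0]]
ft_force: [0.6, -0.8, -0.0]
width: 30.1
grasp_force: 0.0
```

```bash
python3 tray.py
```

```text
17.0667 [579.70456005 228.1631211  321.64641833]
top 568 ((115.73247528076172, 2.0216827392578125), (185.33908081054688, 186.8788604736328), 87.30801391601562)
scene 281 ((101.42786407470703, 17.050559997558594), (227.8451690673828, 165.48770141601562), 0.5610916614532471)
```

View pics/t4.png

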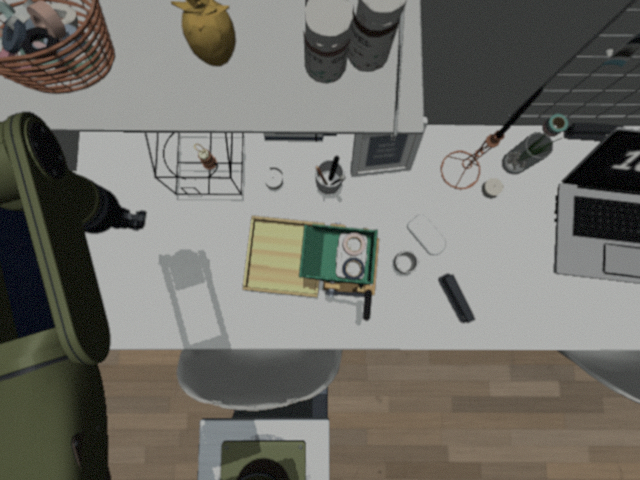

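Top view: the tray is at (285,257) with its rear part under the lip. The votive stands alone at (404,263), and the mouse and stapler are untouched. Checking the tray's pose from its visible walls.

Run:
```python
from h import *
f=vision.grab_frame('top')
O=np.array([543,-166]); a=np.radians(84.7); ex=np.array([np.cos(a),np.sin(a)]); ey=np.array([-ex[1],ex[0]])
P=pts(f); S=np.stack([(P[...,:2]-O)@ex,(P[...,:2]-O)@ey],-1); z=P[...,2]
m=(z>30)&(z<48)&(S[...,0]>85)&(S[...,0]<250)&(abs(S[...,1])<125)
q=S[m]
F=q[(q[:,0]>190)&(abs(q[:,1])<85)]; k=np.polyfit(F[:,1],F[:,0],1); print('far wall mid x',k[1],'slope deg',np.degrees(k[0]),len(F))
for s in (1,-1):
    W=q[(s*q[:,1]>75)&(q[:,0]<190)]; k=np.polyfit(W[:,0],W[:,1],1); print('side',s,'y at x=122',np.polyval(k,122),'deg',np.degrees(k[0]),len(W))
# stand front: base/upright reference - bar
m=(z>222)&(z<242)&(S[...,1]>76)&(S[...,1]<145)&(abs(S[...,0]+74)<30); print('bar mean',S[m].mean(0), S[m].min(0),S[m].max(0))
```

```text
far wall mid x 212.44683608767423 slope deg 0.3253854122010957 239
side 1 y at x=122 90.37065087605949 deg -0.38615487891704997 139
side -1 y at x=122 -90.72272987301773 deg -0.47473004685233283 147
bar mean [-74.08891812 104.83057527] [-82.65841104  76.31074588] [-63.97590754 134.87253252]
```

The tray is within 1 mm and 0.4° of the bay. Going behind the lever.

```bash
cat >> h.py <<'E'
O=np.array([543,-166.]); A=np.radians(84.7); EX=np.array([np.cos(A),np.sin(A)]); EY=np.array([-EX[1],EX[0]])
def W(x,y,z): return (*(O+x*EX+y*EY),z)
E
python3 - <<'E'
from h import *
plan([W(-112,112,320),W(-112,112,212)],84.7)
E
```

```text
lin [ 11.49 -50.73  -0.07]
lin [ 11.53 -50.75  10.73]
turn [0.1 0.2 0.3]
```

>>> apply_moves --linear '[[11.5,-50.7,0],[11.5,-50.7,0],[11.5,-50.7,0],[11.5,-50.7,0],[11.5,-50.7,0],[11.5,-50.7,0],[11.5,-50.7,0],[11.5,-50.7,0],[11.5,-50.7,0],[11.5,-50.7,0],[11.5,-50.7,0],[11.5,-50.7,0],[11.5,-50.7,0],[11.5,-50.7,0],[11.5,-50.7,0],[11.5,-50.7,0]]' --turn '[[0,0,0],[0,0,0],[0,0,0],[0,0,0],[0,0,0],[0,0,0],[0,0,0],[0,0,0],[0,0,0],[0,0,0],[0,0,0],[0,0,0],[0,0,0],[0,0,0],[0,0,0],[0,0,0]]' --grip -1

```text
time: 18.55
tool_pos: [417.5, -268.1, 317.9]
orientation: [[-0.996, 0.093, -0.002], [0.093, 0.996, 0.002], [0.002, 0.002, -1.0]]
ft_force: [0.6, 0.3, 0.1]
width: 0.1
grasp_force: 0.0
```

Run:
```python
from h import *
s=ctrl.observe(); print(s['tool_pos'],s['width'],s['joints'])
plan([W(-112,112,320),W(-112,112,212),W(-25,112,212)],84.7)
```

```text
[ 417.50023358 -268.14437276  317.86784115] 0.079720180094061 [-6.56450552e-01  1.26846716e-01  1.47006054e+00  4.80301572e-04
  1.54724940e+00 -2.13457117e+00]
lin [-0.35  0.13 -0.21]
lin [-0.37  0.11 10.59]
lin [-0.37  8.81 10.6 ]
turn [ 0.1 -0.1 -0. ]
```

>>> apply_moves --linear '[[-0.4,0.1,3],[-0.4,0.1,6],[-0.4,0.1,9],[-0.4,0.1,10.6],[-0.4,0.1,10.6],[-0.4,0.7,10.6],[-0.4,1.4,10.6],[-0.4,2.1,10.6],[-0.4,2.8,10.6],[-0.4,3.5,10.6],[-0.4,4.2,10.6],[-0.4,4.9,10.6],[-0.4,5.6,10.6],[-0.4,6.2,10.6]]' --turn '[[0,0,0],[0,0,0],[0,0,0],[0,0,0],[0,0,0],[0,0,0],[0,0,0],[0,0,0],[0,0,0],[0,0,0],[0,0,0],[0,0,0],[0,0,0],[0,0,0]]'

```text
time: 19.72
tool_pos: [428.2, -206.5, 213.0]
orientation: [[-0.996, 0.091, 0.0], [0.091, 0.996, 0.0], [-0.0, 0.0, -1.0]]
ft_force: [0.1, 1.1, -0.5]
width: 0.0
grasp_force: 0.0
```

>>> apply_moves --linear '[[0,0.6,0],[0,1.2,0],[0,1.8,0],[0,2.4,0],[0,2.8,0],[0,2.8,0],[0,2.8,0],[0,2.8,0],[0,2.8,0],[0,2.8,0]]' --turn '[[0,0,0],[0,0,0],[0,0,0],[0,0,0],[0,0,0],[0,0,0],[0,0,0],[0,0,0],[0,0,0],[0,0,0]]'

```text
time: 20.55
tool_pos: [430.8, -179.8, 212.9]
orientation: [[-0.996, 0.092, 0.0], [0.092, 0.996, -0.0], [-0.0, -0.0, -1.0]]
ft_force: [-0.2, -0.3, -0.1]
width: -0.3
grasp_force: 0.0
```

Run:
```python
from h import *
f=vision.grab_frame('top'); g=vision.grab_frame('scene')
cv2.imwrite('pics/d5.png',np.hstack([cv2.resize(f['color'][200:320,230:390],(400,300),interpolation=2),cv2.resize(g['color'][170:320,180:380],(400,300),interpolation=2)]))
```

```text
(no output)
```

View pics/d5.png

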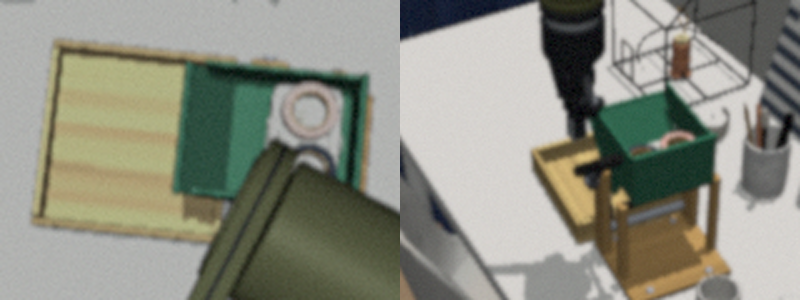

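Bin still upright, with the bar at (600,165) in the right half. The closed fingers passed just over it, so their real ends sit about 25 mm higher than the TCP, as the tray grip also showed. I'll go back and push lower.

Run:
```python
from h import *
plan([W(-24,112,240),W(-112,112,240),W(-112,112,185),W(-50,112,200),W(-25,112,206),W(-20,112,208)],84.7)
```

```text
lin [ 0.15  0.   -2.71]
lin [ 0.15 -8.8  -2.71]
lin [ 0.15 -8.8   2.79]
lin [ 0.15 -2.6   1.29]
lin [ 0.15 -0.1   0.69]
lin [0.15 0.4  0.49]
turn [-0. -0.  0.]
```

>>> apply_moves --linear '[[0.1,0,-2.7],[0.1,-2,-2.7],[0.1,-5.5,-2.7],[0.1,-8.8,-2.7],[0.1,-8.8,-2.7],[0.1,-8.8,0],[0.1,-8.8,2.8],[0.1,-8.8,2.8],[0.1,-8.2,2.7],[0.1,-7.6,2.6],[0.1,-7,2.4],[0.1,-6.4,2.3],[0.1,-5.8,2.1],[0.1,-5.2,2],[0.1,-4.6,1.8],[0.1,-4,1.7]]' --turn '[[0,0,0],[0,0,0],[0,0,0],[0,0,0],[0,0,0],[0,0,0],[0,0,0],[0,0,0],[0,0,0],[0,0,0],[0,0,0],[0,0,0],[0,0,0],[0,0,0],[0,0,0],[0,0,0]]'

```text
time: 21.98
tool_pos: [426.3, -218.0, 196.5]
orientation: [[-0.996, 0.091, 0.001], [0.091, 0.996, 0.0], [-0.001, 0.001, -1.0]]
ft_force: [0.1, -0.6, 0.4]
width: 0.0
grasp_force: 0.2
```

```bash
cat > look.py <<'E'
import sys
from h import *
g=vision.grab_frame('scene'); P=pts(g)
S=np.stack([(P[...,:2]-O)@EX,(P[...,:2]-O)@EY,P[...,2]],-1)
V=g['color'].max(-1)
m=(V<45)&(S[...,1]>112)&(S[...,1]<140)&(abs(S[...,0])<120)&(S[...,2]>170)&(S[...,2]<275)
print('dark',m.sum(), np.nanmedian(S[m],0) if m.any() else '')
c=g['color'][170:320,180:380]; cv2.imwrite(sys.argv[1],cv2.resize(c,(800,600),interpolation=2))
E
python3 look.py pics/e6.png
```

```text
dark 85 [-71.66953475 124.12437952 253.56249072]
```

View pics/e6.png

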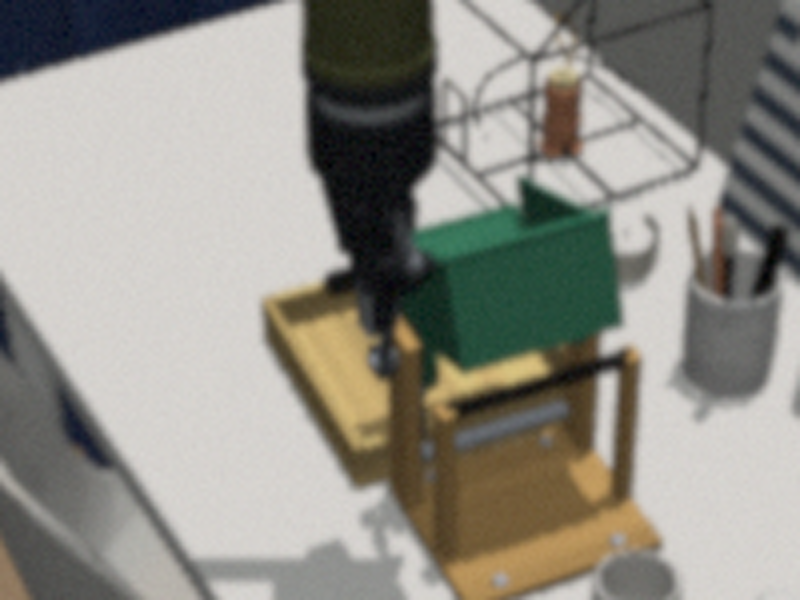

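The bin is past the catch and tipping forward, with the lever bar at (345,280) ahead of the gripper. I'll follow a little and let it fall.

>>> apply_moves --linear '[[0,0.6,-0.1],[0,1.2,-0.3],[0,1.8,-0.5],[0,2.4,-0.7],[0,3,-0.8],[0,3.6,-0.9],[0,3.6,-0.9],[0,3.6,-0.9],[0,3.6,-0.9],[0,3.6,-0.9],[0,3.6,-0.9],[0,3.6,-0.9],[0,3.6,-0.9],[0,3.6,-0.9],[0,3.6,-0.9]]' --turn '[[0,0,0],[0,0,0],[0,0,0],[0,0,0],[0,0,0],[0,0,0],[0,0,0],[0,0,0],[0,0,0],[0,0,0],[0,0,0],[0,0,0],[0,0,0],[0,0,0],[0,0,0]]'

```text
time: 23.28
tool_pos: [429.4, -183.5, 204.9]
orientation: [[-0.996, 0.092, -0.0], [0.092, 0.996, 0.0], [0.0, 0.0, -1.0]]
ft_force: [0.0, -0.3, 0.8]
width: 0.2
grasp_force: 0.0
```

```bash
cat > look2.py <<'E'
from h import *
for n in ('scene','top'):
    g=vision.grab_frame(n); P=pts(g); hsv=cv2.cvtColor(g['color'],cv2.COLOR_BGR2HSV)
    S=np.stack([(P[...,:2]-O)@EX,(P[...,:2]-O)@EY,P[...,2]],-1)
    m=(hsv[...,0]>65)&(hsv[...,0]<95)&(hsv[...,1]>80)&(np.hypot(S[...,0],S[...,1])<200)&(S[...,2]>30)&(S[...,2]<300)
    q=S[m]; print(n,'green',len(q),np.percentile(q,[1,99],axis=0).round() if len(q) else '')
    V=g['color'].max(-1); m=(V<70)&(S[...,1]>76)&(S[...,1]<140)&(S[...,0]>60)&(S[...,0]<140)&(S[...,2]>175)&(S[...,2]<215)
    print(n,'bar',m.sum(),np.nanmedian(S[m],0).round() if m.any() else '')
    # things in tray (not wood-coloured)
    m=(hsv[...,1]<70)&(abs(S[...,0]-122)<85)&(abs(S[...,1])<85)&(S[...,2]>12)&(S[...,2]<75)
    q=S[m]; print(n,'in tray',len(q),np.percentile(q,[2,50,98],axis=0).round().tolist() if len(q) else '')
E
python3 look2.py
```

```text
scene green 1830 [[-29. -51.  79.]
 [ 92.  63. 222.]]
scene bar 55 [ 93. 112. 202.]
scene in tray 83 [[38.0, -36.0, 13.0], [112.0, 45.0, 24.0], [168.0, 58.0, 57.0]]
top green 2173 [[  1. -54. 146.]
 [ 98.  58. 221.]]
top bar 174 [ 97. 100. 204.]
top in tray 338 [[112.0, -58.0, 12.0], [143.0, 13.0, 24.0], [186.0, 54.0, 41.0]]
```

Tipped out: the bar is at (97,100,~200) in stand coordinates and the contents are in the tray. Next I'll cage the bar between loosely open fingers.

Run:
```python
from h import *
plan([W(-24,112,300),W(99,112,290),W(99,112,155)],84.7)
```

```text
lin [ 0.05  0.38 -9.51]
lin [ 0.04 12.68 -8.51]
lin [ 0.04 12.68  4.99]
turn [ 0. -0.  0.]
```

>>> apply_moves --linear '[[0,0,-3],[0,0,-6],[0,0.4,-9.5],[0,4,-9.5],[0,8,-9],[0,12,-8.5],[0,12.7,-8.5],[0,12.7,-8.5],[0,12.7,-8.5],[0,12.7,-8.5]]' --turn '[[0,0,0],[0,0,0],[0,0,0],[0,0,0],[0,0,0],[0,0,0],[0,0,0],[0,0,0],[0,0,0],[0,0,0]]' --grip -0.1 --grip_force 20

```text
time: 24.22
tool_pos: [441.2, -58.0, 290.0]
orientation: [[-0.996, 0.092, 0.0], [0.092, 0.996, -0.001], [-0.0, -0.001, -1.0]]
ft_force: [0.6, -0.1, 0.0]
width: 38.4
grasp_force: 0.0
```

Run:
```python
from h import *
s=ctrl.observe(); print(s['width'])
plan([W(99,112,155)],84.7)
f=vision.grab_frame('scene'); P=pts(f)
g=vision.grab_frame('top'); Q=pts(g)
S=np.stack([(Q[...,:2]-O)@EX,(Q[...,:2]-O)@EY,Q[...,2]],-1)
V=g['color'].max(-1)
P=pts(f); T=np.stack([(P[...,:2]-O)@EX,(P[...,:2]-O)@EY,P[...,2]],-1)
# lowest part of fingers seen by scene cam
m=(f['color'].max(-1)<90)&(abs(T[...,0]-99)<45)&(abs(T[...,1]-112)<25)&(T[...,2]>240)&(T[...,2]<400)
print('finger low z',m.sum(),np.percentile(T[m][:,2],[1,5,20]) if m.any() else '')
m=(f['color'].max(-1)<70)&(T[...,0]>60)&(T[...,0]<140)&(T[...,1]>76)&(T[...,1]<140)&(T[...,2]>180)&(T[...,2]<212)
print('bar',m.sum(),np.percentile(T[m],[5,50,95],axis=0).round())
```

```text
38.4172472085674
lin [ 0.07  0.1  13.5 ]
turn [-0.1  0.   0. ]
finger low z 276 [321.53374194 325.37217792 336.6856189 ]
bar 70 [[ 89.  83. 198.]
 [ 93. 109. 202.]
 [ 97. 133. 207.]]
```

>>> apply_moves --linear '[[0.1,0.1,3],[0.1,0.1,6],[0.1,0.1,9],[0.1,0.1,11],[0.1,0.1,12.5],[0.1,0.1,13.6],[0.1,0.1,14.1],[0.1,0.1,14.1]]' --turn '[[0,0,0],[0,0,0],[0,0,0],[0,0,0],[0,0,0],[0,0,0],[0,0,0],[0,0,0]]'

```text
time: 24.98
tool_pos: [439.3, -56.7, 147.8]
orientation: [[-0.996, 0.093, -0.003], [0.093, 0.996, 0.0], [0.003, 0.0, -1.0]]
ft_force: [0.1, 0.1, -0.6]
width: 38.1
grasp_force: 0.0
```

>>> apply_moves --linear '[[0,0,0],[0,0,0],[0,0,0],[0,0,0]]' --turn '[[0,0,0],[0,0,0],[0,0,0],[0,0,0]]' --grip -0.5

```text
time: 25.32
tool_pos: [440.7, -56.0, 149.7]
orientation: [[-0.996, 0.092, 0.002], [0.092, 0.996, -0.0], [-0.002, -0.0, -1.0]]
ft_force: [-0.1, 0.2, 0.3]
width: 21.3
grasp_force: 0.0
```

Run:
```python
from h import *
s=ctrl.observe(); p=s['tool_pos']; print(s['time'],(p[:2]-O)@EX,(p[:2]-O)@EY,p[2])
for th in list(np.linspace(1.05,-0.2,20))+list(np.linspace(-0.2,-0.73,18)):
    print(round(th,2),'dy',round((115*np.sin(th)-99.7)/10,2),'dz',round(-(115*np.cos(th)-57.2)/10,2))
```

```text
25.3167 100.0468305126864 111.99466122739402 149.702341810784
1.05 dy 0.01 dz -0.0
0.98 dy -0.39 dz -0.65
0.92 dy -0.83 dz -1.26
0.85 dy -1.31 dz -1.85
0.79 dy -1.83 dz -2.4
0.72 dy -2.38 dz -2.92
0.66 dy -2.96 dz -3.4
0.59 dy -3.58 dz -3.84
0.52 dy -4.22 dz -4.24
0.46 dy -4.89 dz -4.6
0.39 dy -5.58 dz -4.91
0.33 dy -6.28 dz -5.17
0.26 dy -7.01 dz -5.39
0.19 dy -7.74 dz -5.56
0.13 dy -8.49 dz -5.68
0.06 dy -9.24 dz -5.76
-0.0 dy -10.0 dz -5.78
-0.07 dy -10.76 dz -5.75
-0.13 dy -11.51 dz -5.68
-0.2 dy -12.25 dz -5.55
-0.2 dy -12.25 dz -5.55
-0.23 dy -12.6 dz -5.47
-0.26 dy -12.95 dz -5.39
-0.29 dy -13.3 dz -5.29
-0.32 dy -13.64 dz -5.18
-0.36 dy -13.98 dz -5.06
-0.39 dy -14.31 dz -4.93
-0.42 dy -14.64 dz -4.79
-0.45 dy -14.97 dz -4.64
-0.48 dy -15.29 dz -4.48
-0.51 dy -15.6 dz -4.31
-0.54 dy -15.91 dz -4.13
-0.57 dy -16.22 dz -3.94
-0.61 dy -16.51 dz -3.74
-0.64 dy -16.81 dz -3.53
-0.67 dy -17.09 dz -3.31
-0.7 dy -17.37 dz -3.08
-0.73 dy -17.64 dz -2.85
```

>>> apply_moves --linear '[[0,-0.4,-0.6],[0,-0.8,-1.3],[0,-1.3,-1.9],[0,-1.8,-2.4],[0,-2.4,-2.9],[0,-3,-3.4],[0,-3.6,-3.8],[0,-4.2,-4.2],[0,-4.9,-4.6],[0,-5.6,-4.9],[0,-6.3,-5.2],[0,-7,-5.4],[0,-7.7,-5.6],[0,-8.5,-5.7],[0,-9.2,-5.8],[0,-10,-5.8],[0,-10.8,-5.8],[0,-11.5,-5.7],[0,-12,-5.6],[0,-12.2,-5.6]]' --turn '[[0,0,0],[0,0,0],[0,0,0],[0,0,0],[0,0,0],[0,0,0],[0,0,0],[0,0,0],[0,0,0],[0,0,0],[0,0,0],[0,0,0],[0,0,0],[0,0,0],[0,0,0],[0,0,0],[0,0,0],[0,0,0],[0,0,0],[0,0,0]]'

```text
time: 26.98
tool_pos: [428.7, -178.2, 204.4]
orientation: [[-0.996, 0.092, -0.001], [0.092, 0.996, -0.0], [0.001, -0.0, -1.0]]
ft_force: [0.5, 0.4, -0.2]
width: 21.5
grasp_force: 0.2
```

Run:
```python
from h import *
s=ctrl.observe(); print(s['time'],s['tool_pos'],s['ft_force'],s['width'])
g=vision.grab_frame('top'); P=pts(g); hsv=cv2.cvtColor(g['color'],cv2.COLOR_BGR2HSV)
S=np.stack([(P[...,:2]-O)@EX,(P[...,:2]-O)@EY,P[...,2]],-1)
m=(hsv[...,0]>65)&(hsv[...,0]<95)&(hsv[...,1]>80)&(np.hypot(S[...,0],S[...,1])<200)&(S[...,2]>30)&(S[...,2]<300)
print(np.percentile(S[m],[1,99],axis=0).round())
```

```text
26.9833 [ 428.67825384 -178.22197908  204.44723344] [ 0.54838032  0.37242952 -0.22610787] 21.48289732981487
[[-62. -54. 133.]
 [ 88.  57. 259.]]
```

The bin is following (rear rim at z 259, angle about 0.5). Easing it down through the catch.

>>> apply_moves --linear '[[0,-0.4,0.1],[0,-0.8,0.2],[0,-1.1,0.3],[0,-1.4,0.4],[0,-1.8,0.5],[0,-2.1,0.7],[0,-2.4,0.8],[0,-2.7,1],[0,-3,1.1],[0,-3.3,1.3],[0,-3.6,1.4],[0,-3.9,1.6],[0,-4.2,1.8],[0,-4.5,2],[0,-4.8,2.2],[0,-5.1,2.4],[0,-5.4,2.6],[0,-5.6,2.7],[0,-5.6,2.7],[0,-5.6,2.7]]' --turn '[[0,0,0],[0,0,0],[0,0,0],[0,0,0],[0,0,0],[0,0,0],[0,0,0],[0,0,0],[0,0,0],[0,0,0],[0,0,0],[0,0,0],[0,0,0],[0,0,0],[0,0,0],[0,0,0],[0,0,0],[0,0,0],[0,0,0],[0,0,0]]'

```text
time: 28.7
tool_pos: [423.8, -233.2, 177.8]
orientation: [[-0.996, 0.092, -0.0], [0.092, 0.996, 0.0], [0.0, 0.0, -1.0]]
ft_force: [0.9, 0.3, -0.1]
width: 21.5
grasp_force: 0.0
```

Run:
```python
from h import *
s=ctrl.observe(); print(s['time'],s['tool_pos'],(s['tool_pos'][:2]-O)@EX,s['ft_force'],s['width'])
g=vision.grab_frame('top'); P=pts(g); hsv=cv2.cvtColor(g['color'],cv2.COLOR_BGR2HSV)
S=np.stack([(P[...,:2]-O)@EX,(P[...,:2]-O)@EY,P[...,2]],-1)
m=(hsv[...,0]>65)&(hsv[...,0]<95)&(hsv[...,1]>80)&(np.hypot(S[...,0],S[...,1])<200)&(S[...,2]>30)&(S[...,2]<300)
print(np.percentile(S[m],[1,99],axis=0).round())
```

```text
28.7 [ 423.78305662 -233.18087239  177.82492141] -77.9057929773656 [ 0.88820472  0.30089394 -0.08655895] 21.45546615291119
[[-80. -54. 148.]
 [ 72.  58. 229.]]
```

>>> apply_moves --linear '[[0,-0.3,0.1],[0,-0.5,0.1],[0,-0.5,0.1],[0,-0.5,0.1]]' --turn '[[0,0,0],[0,0,0],[0,0,0],[0,0,0]]'

```text
time: 29.08
tool_pos: [423.8, -233.6, 177.3]
orientation: [[-0.996, 0.092, 0.001], [0.092, 0.996, 0.008], [-0.001, 0.008, -1.0]]
ft_force: [2.5, 12.5, 6.0]
width: 21.2
grasp_force: 6.4
```

>>> apply_moves --linear '[[0,0.6,0],[0,0.8,0],[0,0.8,0],[0,0.8,0],[0,0.8,0],[0,0.8,-2],[0,0.8,-5],[0,0.8,-8],[0,0.8,-11],[0,0.8,-15],[0,-3,-17],[0,-7,-17],[0,-11,-17],[0,-15,-17],[0,-19,-17],[0,-19,-17]]' --turn '[[0,0,0],[0,0,0],[0,0,0],[0,0,0],[0,0,0],[0,0,0],[0,0,0],[0,0,0],[0,0,0],[0,0,0],[0,0,0],[0,0,0],[0,0,0],[0,0,0],[0,0,0],[0,0,0]]' --grip 0

```text
time: 30.42
tool_pos: [404.7, -435.1, 345.4]
orientation: [[-0.995, 0.097, -0.002], [0.097, 0.995, -0.004], [0.001, -0.004, -1.0]]
ft_force: [0.8, -0.1, -0.9]
width: 42.5
grasp_force: 0.0
```

Run:
```python
from h import *
s=ctrl.observe(); print(s['time'],s['tool_pos'])
g=vision.grab_frame('top'); P=pts(g); hsv=cv2.cvtColor(g['color'],cv2.COLOR_BGR2HSV)
S=np.stack([(P[...,:2]-O)@EX,(P[...,:2]-O)@EY,P[...,2]],-1); z=S[...,2]
m=(hsv[...,0]>65)&(hsv[...,0]<95)&(hsv[...,1]>80)&(np.hypot(S[...,0],S[...,1])<200)&(z>30)&(z<300)
print(np.percentile(S[m],[1,99],axis=0).round())
m=(z>222)&(z<242)&(S[...,1]>76)&(S[...,1]<145)&(abs(S[...,0]+74)<30); print('bar mean',S[m].mean(0))
m=(z>30)&(z<48)&(S[...,0]>85)&(S[...,0]<250)&(abs(S[...,1])<125); q=S[m]
F=q[(q[:,0]>195)&(abs(q[:,1])<85)]; k=np.polyfit(F[:,1],F[:,0],1); print('far wall',k[1],np.degrees(k[0]))
f=vision.grab_frame('scene')
cv2.imwrite('pics/f7.png',np.hstack([cv2.resize(g['color'][200:350,230:430],(400,300),interpolation=2),cv2.resize(f['color'][170:320,180:380],(400,300),interpolation=2)]))
```

```text
30.4167 [ 404.67963673 -435.09516776  345.35724449]
[[-81. -54. 148.]
 [ 71.  58. 229.]]
bar mean [-74.18638071 104.94214487 233.69217837]
far wall 212.4192866552915 0.2883750146873945
```

View pics/f7.png

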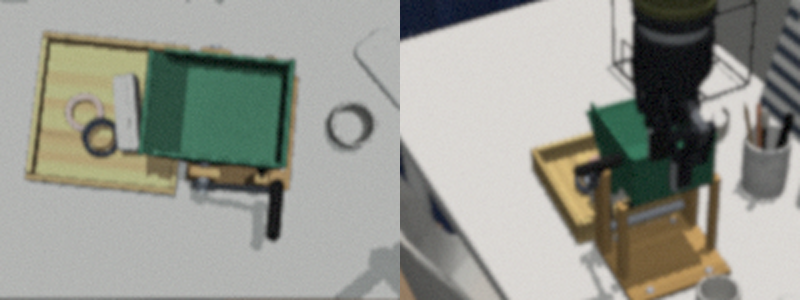

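The bin is empty and fully upright, with the bar back at its starting spot. The tin at (127,112) and both rolls at (85,112) and (100,137) lie in the tray, and the votive stands upright at (350,127). The arm touches nothing.

```bash
python3 -c "
from bench import ctrl
print(ctrl.job_done())"
```

```text
the job is handed in; nothing more can be done
None
```

I handed the job in at about 30 s of the 72 s: the votive is set aside upright behind the stand, the tray is square in the bay, the tin and both rolls are in it, and the empty bin was eased back fully upright.

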